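Cap the two pipe unions with plates from the slide tray

ROBOT

A 7-joint arm with a two-finger parallel gripper is mounted at the origin on the work surface. World frame = base frame: x ahead of the robot, y to its left, z up, the work surface at z = 0. Lengths are in m, angles in rad, forces in N, time in s.
With the tool pointing down it reaches from about 0.4 to 0.85 m from the base axis. Payload 6.9 kg.
Tool frame: the origin (TCP) lies midway between the tips of the shut fingers; the grasp point (between the pads) lies 19 mm behind it (arm.grip_depth is the distance from the TCP to the grasp point, in m); z points along the fingers, y is the line along which they close (so a half turn about z gives the same grasp; the last joint's range is limited). The gripper opens to 85 mm and grips with 20 to 120 N. Pads are 22 mm wide; open, the fingers measure 114 mm over their backs; the gripper's body (76 mm by 85 mm) begins 54 mm behind the grasp point. The pads swing forward as they close: fully open they stand 13 mm farther back than shut.
Start: joints at [1.304, 0.507, -0.238, 1.5, 0.126, 1.149, -0.155], TCP at [0.228, -0.582, 0.231] pointing down, gripper open.
Joint ranges: [-3.08, 3.08], [-0.24, 2.05], [-1.43, 1.35], [0, 2.5], [-1.52, 4.66], [0.17, 1.96], [-2.89, 2.89]. Speed limits (rad/s): [2.39, 2.39, 3.14, 3.14, 3.14, 3.14, 3.14].

INTERFACE

Orientations are given as a rotation vector (axis times angle).
In Python, from bench import arm, cams, finish_job, models gives the robot as it stands. The module is installed in compiled form; this text tells all that it offers.
- The arm moves only by the shell command python3 -m jog 'ROWS' [FORCE]. ROWS is JSON, a list of rows, each a list of 7 numbers: the shift along the tool's x, y, z scaled (see below), then the turn, a rotation vector about the tool's x, y, z scaled (see below), then the closure, from -1 (fully open) to 1 (shut). A call has 1 to 12 rows; each row shifts and turns the commanded pose from where the row before left it, along the tool's axes as they then stand; what a row does not reach is not made up. The controller multiplies each number of a shift by 40 cm and each number of a turn by pi rad. A row lasts 1/10 s, in which the tool goes at most 50 mm and 8.59 degrees, less where a joint would pass 70% of its speed; a pose out of reach is approached as far as the arm can. A call with a number of a shift or a turn outside -1 to 1 is refused whole. A call with a gripper value outside its range is refused whole. The fingers move at their own pace and stop on an object; FORCE is the grip in N (left out, the last holds). Time passes only in rows, so rows that do not move let the fingers close. It gives the time, the measured TCP pose, the force, the opening and the grip force at its end, in the units of the state.
- arm.get_state(): the state, without advancing time (a new reading comes with each control period).
- cams.snapshot(name): name is "scene" or "top" or "wrist"; returns a dict with "img" (480x640x3 uint8, red, green, blue), "fx", "fy", "cx", "cy" (pixels), "pose" (4x4, takes a point from camera to world coordinates); the wrist camera has in their place "hand_eye" (4x4, takes a point from camera to tool coordinates, whose origin is the TCP and whose axes are the flange's). Camera axes: x right, y down, z forward; pixel columns grow to the right and rows downward; lengths in m; the calibration is good to about 2 mm. The wrist camera is an equidistant fisheye: a pixel r from the principal point sees the ray r / f radians off the axis. A picture is of the moment at which its call begins: read the wrist's pose just before it. There is no depth.
- finish_job(): hands the job in; it is judged then, once.
Trained networks look in a picture, given as the dict that the camera call returned (one of the last four; its "shot" number tells which), for a name from the list of things; names that differ only in an ending like _2 or _b are one class to them, and where a whole thing is asked for, a point or a joint stands for the part that bears it (a point fixed in the world has none). Each returns a list of dicts, best first, with "p" (0 to 1); they miss things now and then, are a little off and sometimes report something else, mostly with a low value. They report only what shows in the picture. A call takes as long as a camera call.
- models.find_in(picture, name): "xyz" ([x, y, z] in m, in the coordinates of the camera as it stood for that picture, good to about 4 mm: the middle of the surface that is visible of it).
- models.silhouettes(picture, name): "pixels" (480x640 bool, what is visible of it).
- models.landmark_of(picture, name): "xyz" ([x, y, z] in m, in the coordinates of the camera as it stood for that picture, good to about 4 mm: a listed point, or the origin of a listed thing).
The state is a dict: "time": time; "joint_positions": joint angles; "qvel": joint speeds; "tau": joint torques, N m; "eef_pos": TCP position; "ee_rot": TCP orientation; "wrist_force": force on the tool from outside, world axes, zero at the start; "ft_torque": the same for the moment, N m; "opening": finger opening in m; "gripper_force": force on a finger pad.
Only numpy, scipy, OpenCV 4.12 (cv2) and the standard library are available. Lean on these libraries where they do the work, as an engineer would, in place of code of your own. Each camera call takes 0.05 s, during which the arm holds its last target. There are 200 camera calls.

TASK

Two thin brass plates lie pushed into the ends of the slide tray's narrow lanes, with no room there for fingers: press lightly on a plate to slide it clear of the end, then pinch it and lift it out. First lay the solid plate flat on the pipe union whose foot has one stud, covering the whole round face on top; then lay the plate with the hole the same way on the union whose foot has two studs. Leave everything else where it is.

Things in the scene. Friction and masses are not known exactly. Their poses are not given: they have to be found in the camera images.
- tray: Grey sheet steel tray fixed to the bench, two parallel lanes side by side along its x axis, one at y = +35 mm and one at y = -35 mm. Each lane is 160 mm long (x from -80 to +80) and 66 mm wide inside. Origin: centre of the underside; z up. The lane floor is 4 mm above the origin, all walls are 4 mm thick and their tops are 14 mm above the origin. The floor is oiled: the plates slide easily on it.
- blank: The solid plate: loose round brass disc, 60 mm diameter, 6 mm thick, about 0.14 kg. Origin: centre of its underside, z is its axis. Starts flat in one lane (3 mm play each side), its rim within 6 mm of one end wall.
- orifice: The plate with the hole: loose round brass disc, 60 mm diameter, 6 mm thick, with a 16 mm hole in the middle, about 0.13 kg. Origin: centre of its underside, z is its axis. Starts flat in the other lane, its rim within 6 mm of the end wall at the other end.
- union_one_seat (a point): Centre of the top face of the cast iron pipe union that has ONE upright metal stud (12 mm diameter, 10 mm high) on its foot. The face is a level ring, 44 mm outside and 28 mm inside diameter, 62 mm above the bench; the neck under it is 44 mm wide for 20 mm down, then comes a nut 64 mm wide, then an 84 mm square foot. Fixed to the bench.
- union_two_seat (a point): The same point of the other, equal union, which has TWO such studs on its foot. Fixed to the bench.
- gasket: Bystander: loose grey rubber gasket ring, 50 mm diameter, 5 mm thick, flat on the bench. Origin: centre of its underside.
- nut: Bystander: loose iron collar, 36 mm diameter, 16 mm high, on the bench. Origin: centre of its underside.
- wrench: Bystander: loose 200 mm wrench lying on the bench along its x axis.

How it is judged:
By the outcome, as a careful person would: the job done as asked, in the order asked, and still so for the second after the job is handed in, with the robot touching nothing.
It also fails if it takes over 67 s, if anything falls off the work surface, if the arm or the gripper's body presses on something with over 40 N, if the wrist force passes 120 N, or if a joint passes its speed limit or range.

## Working session

There is one attempt and no reset: what is moved stays moved. The work goes in short steps, Python scripts to look and compute and a shell command to move; the robot and the scene stay as the last step left them, time stands still between calls to the robot, and variables do not carry over. Pictures are saved under pics/ and viewed, at most 10 in all, crops included, and the job is handed in when it is done.

```bash
mkdir -p pics; cat > h.py <<'E'
import numpy as np, cv2
from bench import arm, cams, finish_job, models
from scipy.spatial.transform import Rotation as R
def world(pic, p, st=None):
    p=np.append(p,1)
    if 'pose' in pic: return (np.array(pic['pose'])@p)[:3]
    T=np.eye(4);T[:3,:3]=R.from_rotvec(st['ee_rot']).as_matrix();T[:3,3]=st['eef_pos']
    return (T@np.array(pic['hand_eye'])@p)[:3]
def ray_z(pic,u,v,z):
    d=np.array([(u-pic['cx'])/pic['fx'],(v-pic['cy'])/pic['fy'],1]);P=np.array(pic['pose'])
    d=P[:3,:3]@d;o=P[:3,3];return o+d*(z-o[2])/d[2]
E
python3 - <<'E'
from h import *
s=arm.get_state();print(s);print(R.from_rotvec(s['ee_rot']).as_matrix().round(3))
for c in ['top','scene']:
    p=cams.snapshot(c);cv2.imwrite(f'pics/{c}0.png',p['img'][:,:,::-1])
    print(c,p['fx'],np.array(p['pose']).round(3).tolist())
    for n in ['tray','blank','orifice','union_one_seat','union_two_seat','gasket','nut','wrench']:
        print(n,[(round(d['p'],2),world(p,d['xyz']).round(4).tolist()) for d in models.landmark_of(p,n)[:3]])
E
```

```text
{'time': 0.0, 'joint_positions': array([ 1.3034544 ,  0.50834376, -0.2375263 ,  1.50113918,  0.12569195,
        1.14888899, -0.1547982 ]), 'qvel': array([-0.00040882,  0.0005528 ,  0.00122202, -0.00120167,  0.00015349,
       -0.00030422,  0.00141139]), 'tau': array([ 4.98762474e-04, -6.20596504e+01, -2.18607858e+00, -2.49651897e+01,
        1.27245070e-02,  1.18689731e-02, -5.06432639e-05]), 'eef_pos': array([ 0.22741236, -0.58161839,  0.23042385]), 'ee_rot': array([-3.08543113e+00, -5.81974654e-01,  5.58130887e-04]), 'wrist_force': array([-0.37087074, -0.19683914, -0.03383911]), 'ft_torque': array([-0.01118442,  0.01570295,  0.01285701]), 'gripper_force': 0.0, 'opening': 0.08561353294623869}
[[ 0.931  0.364 -0.001]
 [ 0.364 -0.931  0.002]
 [-0.    -0.002 -1.   ]]
top 500.49974786724306 [[0.023, -0.995, 0.095, 0.462], [-0.999, -0.026, -0.03, -0.084], [0.032, -0.094, -0.995, 1.044], [0.0, 0.0, 0.0, 1.0]]
tray [(0.66, [0.565, 0.2179, 0.0009])]
blank [(0.81, [0.5087, 0.2367, 0.0053])]
orifice [(0.56, [0.6191, 0.1952, 0.0052])]
union_one_seat [(0.78, [0.4363, -0.1902, 0.0619])]
union_two_seat [(0.91, [0.6506, -0.1793, 0.063])]
gasket [(0.56, [0.5874, -0.0195, 0.0014])]
nut [(0.8, [0.5626, -0.3536, 0.0034])]
wrench [(0.85, [0.4968, -0.4509, -0.0007])]
scene 485.0714120691623 [[-0.858, 0.376, -0.35, 0.866], [0.513, 0.626, -0.587, 0.475], [-0.002, -0.683, -0.73, 0.784], [0.0, 0.0, 0.0, 1.0]]
tray [(0.93, [0.5648, 0.2175, 0.0002])]
blank [(0.89, [0.5143, 0.2401, 0.0069])]
orifice [(0.65, [0.6239, 0.1977, 0.0059])]
union_one_seat [(0.29, [0.6264, 0.2039, 0.0076])]
union_two_seat [(0.61, [0.6477, -0.1786, 0.0632])]
gasket [(0.53, [0.5891, -0.0129, -0.0008])]
nut [(0.74, [0.5651, -0.357, -0.0064])]
wrench [(0.62, [0.5003, -0.4441, 0.0046])]
```

View pics/top0.png

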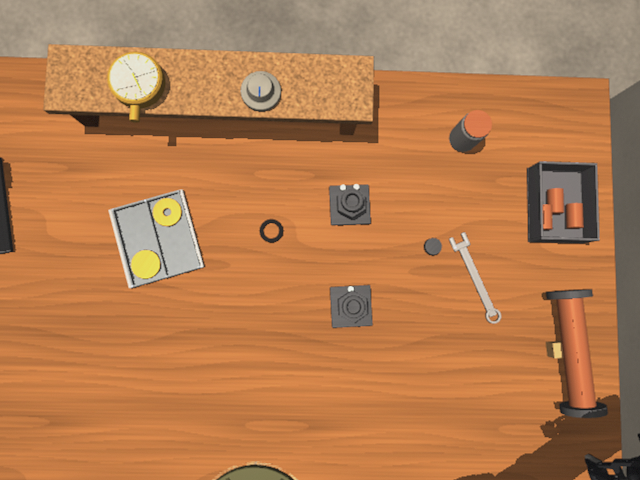

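View pics/scene0.png

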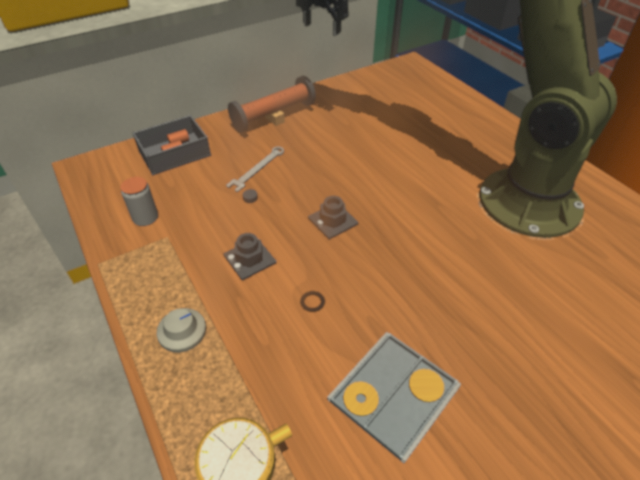

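Top view: blank (solid) is at (146,264) in the left lane's near end. Orifice (hole) is at (167,212) in the right lane's far end. The one-stud union is at (352,306) and the two-stud union at (351,203), so the networks agree with the picture. The shelf front edge is at about row 118.

```bash
cat > m.py <<'E'
from h import *
def mask(p,n):
    r=models.silhouettes(p,n)
    return r[0]['pixels'].astype(np.uint8) if r else None
def poly_world(p,m,z):
    c=max(cv2.findContours(m,cv2.RETR_EXTERNAL,cv2.CHAIN_APPROX_NONE)[0],key=cv2.contourArea)
    return np.array([ray_z(p,u,v,z)[:2] for u,v in c[:,0]])
E
python3 - <<'E'
from m import *
for c in ['top','scene']:
    p=cams.snapshot(c)
    for n,z in [('blank',.010),('orifice',.010),('tray',.014)]:
        m=mask(p,n)
        if m is None: print(c,n,'none');continue
        w=poly_world(p,m,z)
        (x,y),(a,b),t=cv2.minAreaRect((w*1000).astype(np.float32));print(c,n,'rect',round(x,1),round(y,1),round(a,1),round(b,1),round(t,1))
    if c=='top':
        for q in [(140,105),(375,120),(375,112)]: print([ray_z(p,*q,z).round(3)[:2].tolist() for z in (0,.05,.1)])
E
```

```text
top blank rect 510.4 235.2 57.3 58.8 1.5
top orifice rect 619.0 197.2 58.9 57.4 2.8
top tray rect 565.6 215.1 170.6 157.8 17.6
[[0.849, 0.269], [0.83, 0.252], [0.812, 0.235]]
[[0.833, -0.234], [0.815, -0.227], [0.798, -0.219]]
[[0.851, -0.233], [0.832, -0.226], [0.814, -0.219]]
scene blank rect 514.1 239.5 59.0 59.7 84.8
scene orifice rect 622.5 201.9 59.7 57.1 57.1
scene tray rect 567.7 221.5 174.7 156.6 18.0
```

```bash
cat > go.py <<'E'
import sys; from h import *
# usage: go.py x y z yaw_y_deg n : rows to bring TCP to x,y,z pointing down with tool y at yaw deg (nearest half turn not assumed)
x,y,z,yaw,n=map(float,sys.argv[1:6]); n=int(n)
s=arm.get_state(); A=R.from_rotvec(s['ee_rot'])
yd=np.array([np.cos(np.radians(yaw)),np.sin(np.radians(yaw)),0]);zd=np.array([0,0,-1.])
B=R.from_matrix(np.c_[np.cross(yd,zd),yd,zd]); w=(A.inv()*B).as_rotvec()/n
d=(np.array([x,y,z])-s['eef_pos'])/n
print('per row mm',np.linalg.norm(d)*1e3,'deg',np.degrees(np.linalg.norm(w)))
for i in range(n): 
    print(np.r_[A.inv().apply(d)/.4,w/np.pi].round(4).tolist()); A=A*R.from_rotvec(w)
E
python3 go.py 0.45 -0.12 0.23 17.8 12
```

```text
per row mm 42.73216771429543 deg 7.203568805465476
[0.0782, -0.0728, 0.0003, 0.0, -0.0, -0.04]
[0.0867, -0.0624, 0.0003, 0.0, -0.0, -0.04]
[0.0939, -0.051, 0.0003, 0.0, -0.0, -0.04]
[0.0995, -0.0389, 0.0003, 0.0, -0.0, -0.04]
[0.1036, -0.0261, 0.0003, 0.0, -0.0, -0.04]
[0.1061, -0.0129, 0.0003, 0.0, -0.0, -0.04]
[0.1068, 0.0005, 0.0003, 0.0, -0.0, -0.04]
[0.1059, 0.0139, 0.0003, 0.0, -0.0, -0.04]
[0.1033, 0.0271, 0.0003, 0.0, -0.0, -0.04]
[0.0991, 0.0398, 0.0003, 0.0, -0.0, -0.04]
[0.0934, 0.0519, 0.0003, 0.0, -0.0, -0.04]
[0.0861, 0.0632, 0.0003, 0.0, -0.0, -0.04]
```

```bash
python3 -m jog '[[0.078,-0.073,0,0,0,-0.04,1],[0.087,-0.062,0,0,0,-0.04,1],[0.094,-0.051,0,0,0,-0.04,1],[0.1,-0.039,0,0,0,-0.04,1],[0.104,-0.026,0,0,0,-0.04,1],[0.106,-0.013,0,0,0,-0.04,1],[0.107,0,0,0,0,-0.04,1],[0.106,0.014,0,0,0,-0.04,1],[0.103,0.027,0,0,0,-0.04,1],[0.099,0.04,0,0,0,-0.04,1],[0.093,0.052,0,0,0,-0.04,1],[0.086,0.063,0,0,0,-0.04,1]]' 30; python3 go.py 0.53 0.215 0.23 17.8 9
```

```text
time: 2.5
eef_pos: [0.4508, -0.1186, 0.2316]
ee_rot: [1.845, 2.541, -0.0]
wrist_force: [0.1, -0.1, 0.5]
opening: -0.0001
gripper_force: 0.0
per row mm 38.09268939145427 deg 0.026142624745149362
[0.0813, 0.0496, 0.0004, 0.0, 0.0, 0.0001]
[0.0813, 0.0496, 0.0004, 0.0, 0.0, 0.0001]
[0.0813, 0.0495, 0.0004, 0.0, 0.0, 0.0001]
[0.0814, 0.0495, 0.0004, 0.0, 0.0, 0.0001]
[0.0814, 0.0494, 0.0004, 0.0, 0.0, 0.0001]
[0.0814, 0.0494, 0.0004, 0.0, 0.0, 0.0001]
[0.0814, 0.0494, 0.0004, 0.0, 0.0, 0.0001]
[0.0815, 0.0493, 0.0004, 0.0, 0.0, 0.0001]
[0.0815, 0.0493, 0.0004, 0.0, 0.0, 0.0001]
```

```bash
python3 -m jog '[[0.081,0.049,0,0,0,0,1],[0.081,0.049,0,0,0,0,1],[0.081,0.049,0,0,0,0,1],[0.081,0.049,0,0,0,0,1],[0.081,0.049,0,0,0,0,1],[0.081,0.049,0,0,0,0,1],[0.081,0.049,0,0,0,0,1],[0.081,0.049,0,0,0,0,1],[0.081,0.049,0,0,0,0,1],[0,0,0,0,0,0,1]]'; cat > w.py <<'E'
import sys; from m import *
# wrist look: disc centres from mask centroid on plane z
def wray(p,s,u,v,z):
    dx,dy=u-p['cx'],v-p['cy'];r=np.hypot(dx,dy);t=r/p['fx'];c=np.array([dx/r*np.sin(t),dy/r*np.sin(t),np.cos(t)])
    a=world(p,[0,0,0],s);b=world(p,c,s)-a;return a+b*(z-a[2])/b[2]
def look(items,save=None):
    s=arm.get_state();p=cams.snapshot('wrist')
    if save: cv2.imwrite(save,p['img'][:,:,::-1])
    print('tcp',s['eef_pos'].round(4))
    for n,z in items:
        for d in models.landmark_of(p,n)[:2]: print(n,'lm',round(d['p'],2),world(p,d['xyz'],s).round(4))
        m=mask(p,n)
        if m is None: continue
        c=max(cv2.findContours(m,cv2.RETR_EXTERNAL,cv2.CHAIN_APPROX_NONE)[0],key=cv2.contourArea)
        w=np.array([wray(p,s,u,v,z)[:2] for u,v in c[:,0]])*1000
        (x,y),(a,b),t=cv2.minAreaRect(w.astype(np.float32));print(n,'rect',*np.round([x,y,a,b,t],1))
if __name__=='__main__':
    save=sys.argv[1];look([(a.split(':')[0],float(a.split(':')[1])) for a in sys.argv[2:]],save if save!='-' else None)
E
python3 w.py pics/w1.png blank:.01 orifice:.01 tray:.014
```

```text
time: 3.5
eef_pos: [0.5289, 0.2179, 0.2316]
ee_rot: [-1.842, -2.542, -0.006]
wrist_force: [0.2, -0.2, -0.7]
opening: -0.0004
gripper_force: 0.0
tcp [0.5289 0.2179 0.2316]
blank lm 0.72 [0.5139 0.2414 0.0024]
blank rect 512.4 238.9 58.1 58.7 63.8
orifice lm 0.72 [0.6195 0.2018 0.0026]
orifice rect 620.9 201.5 57.3 58.3 59.6
tray lm 0.58 [ 0.5653  0.2202 -0.0048]
tray rect 565.7 220.1 169.5 155.6 17.8
```

View pics/w1.png

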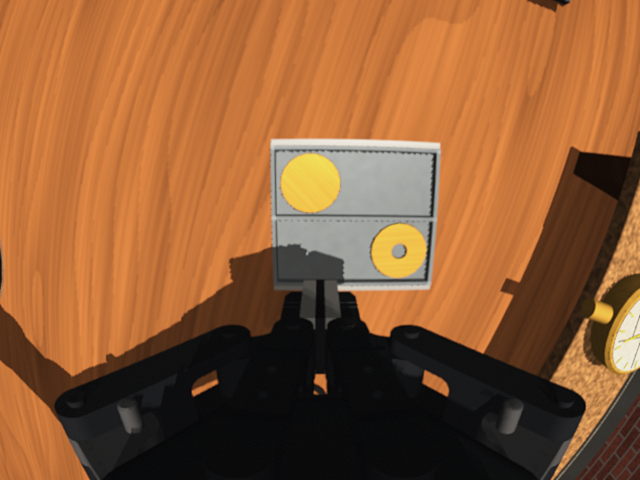

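Blank is at the left end of the upper lane (310,183), and orifice at the right end of the lower lane (398,250). Measured positions fit the lane geometry (u=-45, v=35 mm).

```bash
python3 go.py 0.520 0.241 0.022 17.8 6|sed -n 1,3p
```

```text
per row mm 35.30778420168327 deg 0.027525158526583254
[0.0136, 0.0001, 0.0872, -0.0, 0.0, -0.0001]
[0.0136, 0.0001, 0.0872, -0.0, 0.0, -0.0001]
```

```bash
python3 -m jog '[[0.041,0,0.087,0,0,0,1],[0.041,0,0.087,0,0,0,1],[0,0,0.087,0,0,0,1],[0,0,0.087,0,0,0,1],[0,0,0.087,0,0,0,1],[0,0,0.087,0,0,0,1],[0,0,0,0,0,0,1],[0,0,0,0,0,0,1],[0,0,0,0,0,0,1]]'; python3 -m jog '[[0,0,0.01,0,0,0,1],[0,0,0.01,0,0,0,1],[0,0,0.005,0,0,0,1],[0,0,0,0,0,0,1]]'
```

```text
time: 4.75
eef_pos: [0.5204, 0.2432, 0.0244]
ee_rot: [1.852, 2.536, 0.004]
wrist_force: [0.4, 0.2, -0.5]
opening: 0.0003
gripper_force: 0.0
time: 5.15
eef_pos: [0.5193, 0.2426, 0.0124]
ee_rot: [1.852, 2.538, -0.0]
wrist_force: [1.0, 0.4, 0.6]
opening: -0.0002
gripper_force: 0.0
```

```bash
python3 -m jog '[[0,0,0.004,0,0,0,1],[0,0,0,0,0,0,1],[0,0,0,0,0,0,1]]'; python3 -m jog '[[0,0,0.004,0,0,0,1],[0,0,0,0,0,0,1],[0,0,0,0,0,0,1]]'
```

```text
time: 5.45
eef_pos: [0.5193, 0.2428, 0.0109]
ee_rot: [-1.852, -2.538, 0.0]
wrist_force: [-0.3, 0.2, -1.0]
opening: -0.0003
gripper_force: 0.0
time: 5.75
eef_pos: [0.5196, 0.243, 0.0101]
ee_rot: [1.851, 2.537, 0.001]
wrist_force: [-1.6, 0.2, 7.8]
opening: 0.0001
gripper_force: 4.1
```

```bash
python3 -m jog '[[0,0.006,0,0,0,0,1],[0,0.01,0,0,0,0,1],[0,0.0125,0,0,0,0,1],[0,0.0125,0,0,0,0,1],[0,0.0125,0,0,0,0,1],[0,0.0125,0,0,0,0,1],[0,0.0125,0,0,0,0,1],[0,0.0125,0,0,0,0,1],[0,0.0125,0,0,0,0,1],[0,0.006,0,0,0,0,1],[0,0,0,0,0,0,1]]'; python3 -m jog '[[0,0,-0.05,0,0,0,1],[-0.03,0,-0.1,0,0,0,0],[-0.03,0,-0.1,0,0,0,-0.75],[0,0,0,0,0,0,-0.75],[0,0,0,0,0,0,-0.75],[0,0,0,0,0,0,-0.75]]'; python3 w.py pics/w2.png blank:.01 orifice:.01
```

```text
time: 6.85
eef_pos: [0.5618, 0.2568, 0.0102]
ee_rot: [1.852, 2.537, 0.003]
wrist_force: [0.8, 0.6, 5.4]
opening: 0.0002
gripper_force: 3.1
time: 7.45
eef_pos: [0.5677, 0.233, 0.1083]
ee_rot: [-1.851, -2.537, 0.002]
wrist_force: [0.0, -1.6, 0.1]
opening: 0.0723
gripper_force: 0.0
tcp [0.5677 0.233  0.1083]
blank lm 0.68 [0.5559 0.2563 0.0012]
blank rect 554.6 253.0 58.9 58.6 64.1
orifice lm 0.89 [0.6224 0.2031 0.0042]
orifice rect 554.7 252.8 59.0 58.6 87.4
```

```bash
python3 go.py 0.5555 0.253 0.015 17.8 4|sed -n 1,3p
```

```text
per row mm 24.043824550696698 deg 0.02315610436357011
[0.014, -0.0035, 0.0584, -0.0001, -0.0, -0.0]
[0.014, -0.0035, 0.0584, -0.0001, -0.0, -0.0]
```

```bash
python3 -m jog '[[0.028,-0.007,0.05,0,0,0,-0.75],[0.028,-0.007,0.06,0,0,0,-0.75],[0,0,0.06,0,0,0,-0.75],[0,0,0.05,0,0,0,-0.75],[0,0,0,0,0,0,-0.75],[0,0,0,0,0,0,-0.75]]';python3 -m jog '[[0,0,0.015,0,0,0,-0.75],[0,0,0.015,0,0,0,-0.75],[0,0,0,0,0,0,-0.75],[0,0,0,0,0,0,-0.75]]'
```

```text
time: 8.3
eef_pos: [0.556, 0.2531, 0.0212]
ee_rot: [-1.851, -2.538, 0.001]
wrist_force: [-0.4, 0.4, 0.4]
opening: 0.0748
gripper_force: 0.0
time: 8.7
eef_pos: [0.5562, 0.2529, 0.0095]
ee_rot: [1.852, 2.538, 0.0]
wrist_force: [-0.4, 0.4, 0.2]
opening: 0.0744
gripper_force: 0.0
```

```bash
python3 -m jog '[[0,0,0.006,0,0,0,-0.75],[0,0,0,0,0,0,-0.75],[0,0,0,0,0,0,-0.75]]'; python3 w.py pics/w3.png blank:.01
```

```text
time: 9.0
eef_pos: [0.5562, 0.2529, 0.007]
ee_rot: [1.852, 2.538, 0.0]
wrist_force: [-0.6, 0.1, -0.4]
opening: 0.0748
gripper_force: 0.0
tcp [0.5562 0.2529 0.007 ]
blank lm 0.94 [0.5563 0.2551 0.0025]
blank rect 554.4 253.6 58.4 58.7 67.9
```

View pics/w3.png

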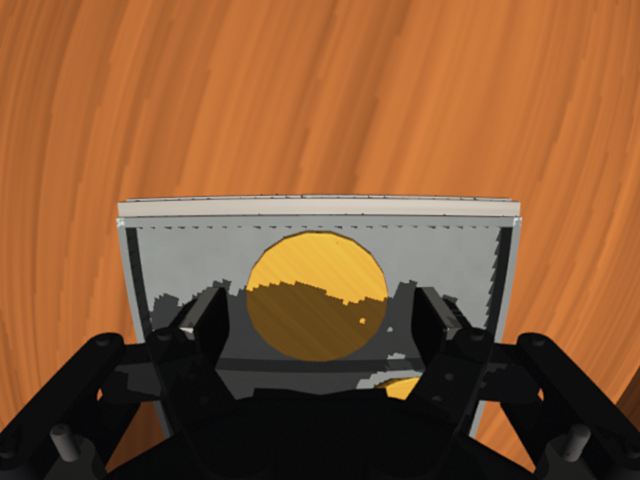

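The disc spans columns 247–388 and sits between the pads at about 228 and 412. Next I probe for the floor.

```bash
for i in 1; do python3 -m jog '[[0,0,0.01,0,0,0,-0.75],[0,0,0.006,0,0,0,-0.75],[0,0,0,0,0,0,-0.75]]'; done; python3 -m jog '[[0,0,0.004,0,0,0,-0.75],[0,0,0,0,0,0,-0.75]]'
```

```text
time: 9.45
eef_pos: [0.5559, 0.2527, -0.0001]
ee_rot: [-1.852, -2.537, 0.001]
wrist_force: [1.4, 0.6, 0.0]
opening: 0.0745
gripper_force: 0.0
time: 9.65
eef_pos: [0.5561, 0.2528, -0.0013]
ee_rot: [-1.852, -2.538, 0.0]
wrist_force: [-0.3, 0.6, -0.6]
opening: 0.0746
gripper_force: 0.0
```

```bash
python3 -m jog '[[0,0,0.003,0,0,0,-0.7],[0,0,0,0,0,0,-0.6],[0,0,0,0,0,0,-0.5],[0,0,0,0,0,0,-0.4],[0,0,0,0,0,0,-0.2],[0,0,0,0,0,0,0]]' 30
```

```text
time: 10.25
eef_pos: [0.5567, 0.2535, -0.0005]
ee_rot: [1.851, 2.537, 0.003]
wrist_force: [-1.1, -1.4, 14.5]
opening: 0.0585
gripper_force: 34.9
```

```bash
python3 -m jog '[[0,0,-0.01,0,0,0,0.2],[0,0,-0.02,0,0,0,0.2],[0,0,-0.05,0,0,0,0.2],[0,0,-0.1,0,0,0,0.2],[0,0,-0.1,0,0,0,0.2],[0,0,-0.05,0,0,0,0.2],[0,0,0,0,0,0,0.2]]' 40; python3 w.py pics/w4.png blank:.138
```

```text
time: 10.95
eef_pos: [0.5575, 0.254, 0.1331]
ee_rot: [1.851, 2.536, 0.008]
wrist_force: [0.4, 0.2, -1.5]
opening: 0.0574
gripper_force: 43.4
tcp [0.5575 0.254  0.1331]
blank lm 0.93 [0.5608 0.2562 0.1333]
blank rect 557.9 252.7 59.7 61.8 17.4
```

View pics/w4.png

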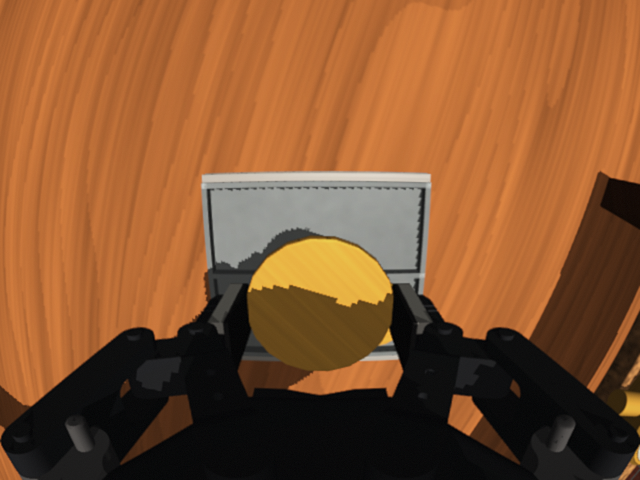

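```bash
python3 go.py 0.45 -0.12 0.13 17.8 10|sed -n 1,3p
```

```text
per row mm 38.68288787202401 deg 0.01182363206441851
[-0.0806, -0.0535, -0.0002, -0.0001, 0.0, -0.0]
[-0.0805, -0.0535, -0.0002, -0.0001, 0.0, -0.0]
```

The disc is held centred between the pads (columns 248–392) and level. Now to a viewpoint past the one-stud union.

```bash
python3 go.py 0.466 -0.273 0.2 17.8 12|sed -n 1,3p
```

```text
per row mm 44.790544541335315 deg 0.009853026720348759
[-0.0985, -0.0512, -0.0147, -0.0, 0.0, -0.0]
[-0.0985, -0.0512, -0.0147, -0.0, 0.0, -0.0]
```

```bash
python3 -m jog '[[-0.05,-0.025,-0.03,0,0,0,0.2],[-0.099,-0.051,-0.03,0,0,0,0.2],[-0.099,-0.051,-0.03,0,0,0,0.2],[-0.099,-0.051,-0.03,0,0,0,0.2],[-0.099,-0.051,-0.03,0,0,0,0.2],[-0.099,-0.051,-0.03,0,0,0,0.2],[-0.099,-0.051,0,0,0,0,0.2],[-0.099,-0.051,0,0,0,0,0.2],[-0.099,-0.051,0,0,0,0,0.2],[-0.099,-0.051,0,0,0,0,0.2],[-0.099,-0.051,0,0,0,0,0.2],[-0.099,-0.051,0,0,0,0,0.2]]'; python3 -m jog '[[-0.05,-0.026,0,0,0,0,0.2],[0,0,0,0,0,0,0.2],[0,0,0,0,0,0,0.2]]'; python3 w.py pics/w5.png union_one_seat:.062 union_two_seat:.062;python3 - <<'E'
from h import *
p=cams.snapshot('scene')
for n in ['union_one_seat','union_two_seat']: print(n,[(round(d['p'],2),world(p,d['xyz']).round(4).tolist()) for d in models.landmark_of(p,n)[:3]])
E
```

```text
time: 12.3
eef_pos: [0.4705, -0.2542, 0.2001]
ee_rot: [-1.85, -2.535, 0.0]
wrist_force: [1.3, -0.2, -0.6]
opening: 0.0575
gripper_force: 43.4
time: 12.6
eef_pos: [0.4673, -0.2745, 0.2002]
ee_rot: [-1.851, -2.534, -0.001]
wrist_force: [0.4, 0.4, -2.2]
opening: 0.0575
gripper_force: 43.4
tcp [ 0.4673 -0.2745  0.2002]
union_one_seat lm 0.62 [ 0.4391 -0.1854  0.0664]
union_one_seat rect 438.2 -189.6 71.1 71.0 4.6
union_two_seat lm 0.78 [ 0.6487 -0.1779  0.062 ]
union_two_seat rect 623.1 -184.1 92.2 71.3 3.4
union_one_seat [(0.76, [0.4384, -0.1854, 0.0631]), (0.27, [0.4728, -0.2721, 0.2059])]
union_two_seat [(0.78, [0.6509, -0.1818, 0.0638]), (0.17, [0.4382, -0.1845, 0.0646])]
```

View pics/w5.png

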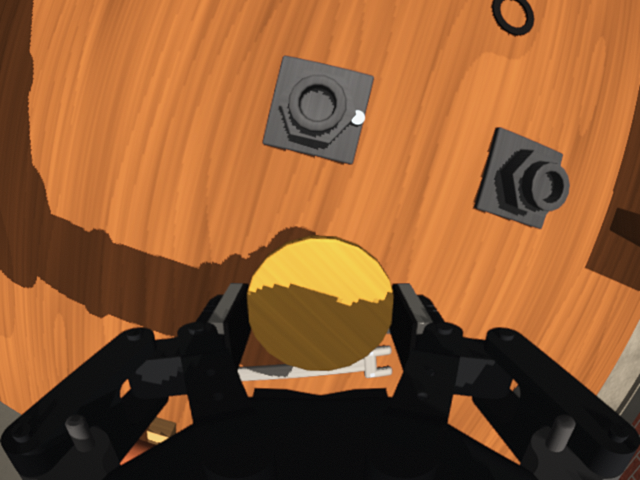

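The one-stud union's ring is centred at about (317,102) and its stud is at (357,118). The two-stud union's ring is at about (549,186).

```bash
python3 - <<'E'
from w import *
s=arm.get_state();p=cams.snapshot('wrist')
for q in [(317,102),(287,102),(347,102),(317,73),(317,131),(549,186)]: print(q,wray(p,s,*q,.062).round(4))
E
python3 go.py 0.4382 -0.187 0.085 17.8 5|sed -n 1,3p
```

```text
(317, 102) [ 0.4374 -0.185   0.062 ]
(287, 102) [ 0.4159 -0.1916  0.062 ]
(347, 102) [ 0.4586 -0.178   0.062 ]
(317, 73) [ 0.4305 -0.1636  0.062 ]
(317, 131) [ 0.4441 -0.206   0.062 ]
(549, 186) [ 0.6474 -0.1784  0.062 ]
per row mm 29.77924218649531 deg 0.0033166439534667363
[0.0462, -0.001, 0.0584, 0.0, 0.0, 0.0]
[0.0462, -0.001, 0.0584, 0.0, 0.0, 0.0]
```

```bash
python3 -m jog '[[0.046,-0.001,0,0,0,0,0.2],[0.092,-0.002,0.03,0,0,0,0.2],[0.093,-0.002,0.05,0,0,0,0.2],[0,0,0.07,0,0,0,0.2],[0,0,0.08,0,0,0,0.2],[0,0,0.06,0,0,0,0.2],[0,0,0.005,0,0,0,0.2],[0,0,0,0,0,0,0.2],[0,0,0,0,0,0,0.2]]'; python3 go.py 0.438 -0.186 0.061 17.8 2
```

```text
time: 13.95
eef_pos: [0.439, -0.1875, 0.0848]
ee_rot: [1.851, 2.536, 0.001]
wrist_force: [-0.8, 1.0, -0.7]
opening: 0.0579
gripper_force: 43.5
per row mm 11.95349360708839 deg 0.05722202447014798
[0.0021, -0.0006, 0.0298, 0.0002, 0.0002, -0.0001]
[0.0021, -0.0006, 0.0298, 0.0002, 0.0002, -0.0001]
```

```bash
python3 -m jog '[[0.004,-0.001,0.025,0,0,0,0.2],[0,0,0.025,0,0,0,0.2],[0,0,0.006,0,0,0,0.2],[0,0,0,0,0,0,0.2],[0,0,0,0,0,0,0.2]]'; python3 -m jog '[[0,0,0.005,0,0,0,0.2],[0,0,0,0,0,0,0.2]]'
```

```text
time: 14.45
eef_pos: [0.4372, -0.1859, 0.0613]
ee_rot: [-1.852, -2.538, -0.0]
wrist_force: [-0.3, 0.1, -2.6]
opening: 0.0577
gripper_force: 43.5
time: 14.65
eef_pos: [0.4372, -0.186, 0.0592]
ee_rot: [-1.852, -2.538, -0.0]
wrist_force: [-0.3, -0.4, -0.0]
opening: 0.0576
gripper_force: 43.5
```

```bash
python3 -m jog '[[0,0,0.0025,0,0,0,0.2],[0,0,0,0,0,0,0.2]]'; python3 -m jog '[[0,0,0.0025,0,0,0,0.2],[0,0,0,0,0,0,0.2]]'
```

```text
time: 14.85
eef_pos: [0.4372, -0.186, 0.0583]
ee_rot: [1.852, 2.538, 0.0]
wrist_force: [-1.0, 0.3, -0.7]
opening: 0.0576
gripper_force: 43.5
time: 15.05
eef_pos: [0.4372, -0.186, 0.0576]
ee_rot: [1.852, 2.537, -0.0]
wrist_force: [-1.5, 0.6, 3.4]
opening: 0.0575
gripper_force: 44.0
```

Contact is at TCP z = 57.6 mm, as predicted. Releasing.

```bash
python3 -m jog '[[0,0,0.001,0,0,0,0.2],[0,0,0,0,0,0,-0.3],[0,0,0,0,0,0,-0.4],[0,0,0,0,0,0,-0.6],[0,0,0,0,0,0,-0.75],[0,0,0,0,0,0,-0.75],[0,0,0,0,0,0,-0.75]]'; python3 -m jog '[[0,0,-0.03,0,0,0,-0.75],[0,0,-0.06,0,0,0,-0.75],[0,0,-0.1,0,0,0,-0.75],[0,0,-0.1,0,0,0,-0.75],[-0.05,0,-0.05,0,0,0,-0.75],[-0.1,0,0,0,0,0,-0.75],[-0.05,0,0,0,0,0,-0.75],[0,0,0,0,0,0,-0.75]]';python3 w.py pics/w6.png blank:.068 union_two_seat:.062
```

```text
time: 15.75
eef_pos: [0.4372, -0.1859, 0.0568]
ee_rot: [-1.852, -2.538, -0.0]
wrist_force: [-0.0, 0.6, 0.3]
opening: 0.0748
gripper_force: 0.0
time: 16.55
eef_pos: [0.4617, -0.2653, 0.1935]
ee_rot: [1.857, 2.533, -0.0]
wrist_force: [0.0, 0.5, -0.8]
opening: 0.0745
gripper_force: 0.0
tcp [ 0.4617 -0.2653  0.1935]
blank lm 0.59 [ 0.4357 -0.1826  0.0591]
blank rect 436.9 -186.3 58.4 58.1 17.6
union_two_seat lm 0.61 [ 0.6494 -0.184   0.061 ]
union_two_seat rect 622.5 -182.6 93.2 70.2 2.8
```

View pics/w6.png

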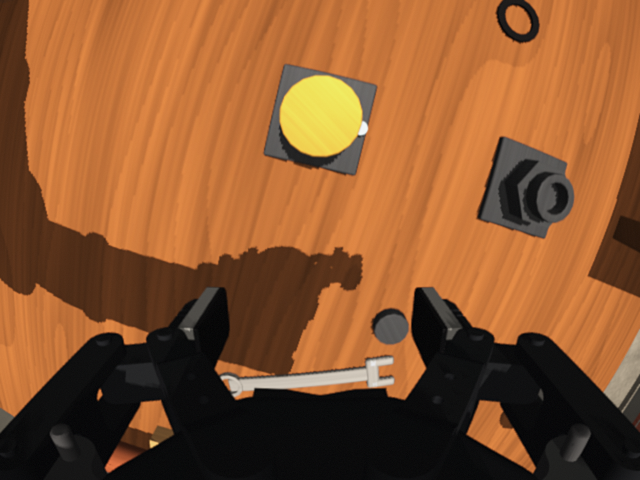

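The blank lies flat and centred on the one-stud union (disc centre within about 1 mm). Now the orifice.

```bash
python3 go.py 0.604 0.1955 0.1935 17.8 11|sed -n 1,3p
```

```text
per row mm 43.46611310999875 deg 0.005717107982992086
[0.0888, 0.0627, -0.0, 0.0, -0.0, 0.0]
[0.0888, 0.0626, -0.0, 0.0, -0.0, 0.0]
```

```bash
python3 -m jog '[[0.044,0.031,0,0,0,0,1],[0.089,0.063,0,0,0,0,1],[0.089,0.063,0,0,0,0,1],[0.089,0.063,0,0,0,0,1],[0.089,0.063,0,0,0,0,1],[0.089,0.063,0,0,0,0,1],[0.089,0.063,0,0,0,0,1],[0.089,0.063,0,0,0,0,1],[0.089,0.063,0,0,0,0,1],[0.089,0.063,0,0,0,0,1],[0.089,0.063,0,0,0,0,1],[0.044,0.031,0,0,0,0,1]]' 30; python3 -m jog '[[0,0,0.05,0,0,0,1],[0,0,0.1,0,0,0,1],[0,0,0.1,0,0,0,1],[0,0,0.1,0,0,0,1],[0,0,0.06,0,0,0,1],[0,0,0,0,0,0,1],[0,0,0,0,0,0,1]]'
```

```text
time: 18.0
eef_pos: [0.6048, 0.2007, 0.1933]
ee_rot: [-1.843, -2.542, -0.004]
wrist_force: [-0.9, -0.1, 0.3]
opening: 0.0001
gripper_force: 0.0
time: 18.7
eef_pos: [0.6055, 0.1957, 0.0296]
ee_rot: [-1.85, -2.538, -0.0]
wrist_force: [0.7, -0.3, 0.4]
opening: 0.0002
gripper_force: 0.0
```

```bash
python3 go.py 0.604 0.1955 0.012 17.8 2
```

```text
per row mm 8.838168898123335 deg 0.020893096759285426
[0.0003, -0.0019, 0.022, -0.0, -0.0001, 0.0001]
[0.0003, -0.0019, 0.022, -0.0, -0.0001, 0.0001]
```

```bash
python3 -m jog '[[0.001,-0.004,0.022,0,0,0,1],[0,0,0.02,0,0,0,1],[0,0,0.004,0,0,0,1],[0,0,0,0,0,0,1],[0,0,0,0,0,0,1]]';  python3 -m jog '[[0,0,0.003,0,0,0,1],[0,0,0,0,0,0,1],[0,0,0,0,0,0,1]]'
```

```text
time: 19.2
eef_pos: [0.6044, 0.1948, 0.0108]
ee_rot: [1.852, 2.537, 0.001]
wrist_force: [-0.2, -1.1, -0.3]
opening: -0.0
gripper_force: 0.0
time: 19.5
eef_pos: [0.6046, 0.195, 0.0102]
ee_rot: [1.852, 2.537, 0.002]
wrist_force: [-1.1, -0.6, 5.2]
opening: 0.0001
gripper_force: 2.6
```

```bash
python3 -m jog '[[0,-0.006,0.001,0,0,0,1],[0,-0.01,0,0,0,0,1],[0,-0.0125,0,0,0,0,1],[0,-0.0125,0,0,0,0,1],[0,-0.0125,0,0,0,0,1],[0,-0.0125,0,0,0,0,1],[0,-0.0125,0,0,0,0,1],[0,-0.0125,0,0,0,0,1],[0,-0.0125,0,0,0,0,1],[0,-0.006,0,0,0,0,1],[0,0,0,0,0,0,1]]'; python3 -m jog '[[0,0,-0.05,0,0,0,1],[-0.03,0.02,-0.1,0,0,0,0],[-0.03,0.02,-0.1,0,0,0,-0.75],[0,0,0,0,0,0,-0.75],[0,0,0,0,0,0,-0.75],[0,0,0,0,0,0,-0.75]]'; python3 w.py pics/w7.png blank:.01 orifice:.01; python3 go.py 0.578 0.187 0.018 17.8 2
```

```text
time: 20.6
eef_pos: [0.5634, 0.182, 0.0101]
ee_rot: [1.851, 2.537, 0.004]
wrist_force: [-0.1, 0.3, 6.9]
opening: 0.0001
gripper_force: 3.6
time: 21.2
eef_pos: [0.5842, 0.1632, 0.108]
ee_rot: [-1.851, -2.537, 0.002]
wrist_force: [-0.7, -0.2, -0.3]
opening: 0.0725
gripper_force: 0.0
tcp [0.5842 0.1632 0.108 ]
orifice lm 0.56 [0.5797 0.1896 0.004 ]
orifice rect 580.5 188.3 58.6 59.5 54.0
per row mm 46.6242307810038 deg 0.04446934849759883
[0.0303, 0.0015, 0.1125, -0.0002, -0.0, 0.0]
[0.0303, 0.0014, 0.1125, -0.0002, -0.0, 0.0]
```

```bash
python3 -m jog '[[0.031,0.005,0.05,0,0,0,-0.75],[0.031,0.005,0.06,0,0,0,-0.75],[0,0,0.06,0,0,0,-0.75],[0,0,0.05,0,0,0,-0.75],[0,0,0.015,0,0,0,-0.75],[0,0,0.01,0,0,0,-0.75],[0,0,0,0,0,0,-0.75],[0,0,0,0,0,0,-0.75]]'; python3 w.py pics/w8.png orifice:.01
```

```text
time: 22.25
eef_pos: [0.5818, 0.1885, 0.0118]
ee_rot: [1.852, 2.537, 0.002]
wrist_force: [-0.4, 0.2, -0.2]
opening: 0.0747
gripper_force: 0.0
tcp [0.5818 0.1885 0.0118]
orifice rect 580.2 188.7 58.8 58.3 68.1
```

```bash
python3 -m jog '[[0,-0.003,0.012,0,0,0,-0.75],[0,0,0.011,0,0,0,-0.75],[0,0,0.006,0,0,0,-0.75],[0,0,0,0,0,0,-0.75],[0,0,0,0,0,0,-0.6],[0,0,0,0,0,0,-0.5],[0,0,0,0,0,0,-0.4],[0,0,0,0,0,0,-0.2],[0,0,0,0,0,0,0]]' 30;  python3 -m jog '[[0,0,-0.01,0,0,0,0.2],[0,0,-0.02,0,0,0,0.2],[0,0,-0.05,0,0,0,0.2],[0,0,-0.1,0,0,0,0.2],[0,0,-0.1,0,0,0,0.2],[0,0,-0.05,0,0,0,0.2],[0,0,0,0,0,0,0.2]]' 40; python3 w.py pics/w9.png orifice:.138
```

```text
time: 23.3
eef_pos: [0.5804, 0.1881, 0.0]
ee_rot: [1.852, 2.537, 0.001]
wrist_force: [-0.4, -0.1, 6.0]
opening: 0.0581
gripper_force: 30.8
time: 24.0
eef_pos: [0.5817, 0.189, 0.135]
ee_rot: [1.85, 2.535, 0.008]
wrist_force: [0.4, 0.2, -1.4]
opening: 0.0574
gripper_force: 43.4
tcp [0.5817 0.189  0.135 ]
orifice lm 0.55 [0.5797 0.1897 0.1383]
orifice rect 582.6 186.6 60.5 62.4 18.6
```

View pics/w9.png

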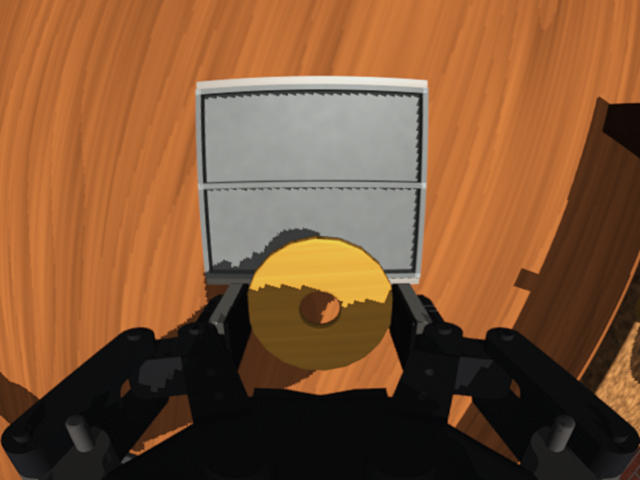

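The orifice plate is held level and centred (columns 248–392, hole at (321,307)). Now to a viewpoint past the two-stud union.

```bash
python3 go.py 0.676 -0.265 0.2 17.8 12|sed -n 1,3p
```

```text
per row mm 38.96350720122452 deg 0.009100535705868534
[-0.0959, -0.0096, -0.0144, -0.0, 0.0, -0.0]
[-0.0958, -0.0096, -0.0145, -0.0, 0.0, -0.0]
```

```bash
python3 -m jog '[[-0.05,-0.005,-0.03,0,0,0,0.2],[-0.096,-0.01,-0.03,0,0,0,0.2],[-0.096,-0.01,-0.03,0,0,0,0.2],[-0.096,-0.01,-0.03,0,0,0,0.2],[-0.096,-0.01,-0.03,0,0,0,0.2],[-0.096,-0.01,-0.03,0,0,0,0.2],[-0.096,-0.01,0,0,0,0,0.2],[-0.096,-0.01,0,0,0,0,0.2],[-0.096,-0.01,0,0,0,0,0.2],[-0.096,-0.01,0,0,0,0,0.2],[-0.096,-0.01,0,0,0,0,0.2],[-0.096,-0.01,0,0,0,0,0.2]]'; python3 -m jog '[[-0.05,-0.005,0,0,0,0,0.2],[0,0,0,0,0,0,0.2],[0,0,0,0,0,0,0.2]]'; python3 w.py pics/w10.png union_two_seat:.062 blank:.068
```

```text
time: 25.35
eef_pos: [0.6706, -0.2491, 0.2008]
ee_rot: [-1.85, -2.535, 0.002]
wrist_force: [-0.0, 0.6, -1.9]
opening: 0.0574
gripper_force: 43.4
time: 25.65
eef_pos: [0.6748, -0.2668, 0.201]
ee_rot: [-1.85, -2.535, 0.0]
wrist_force: [0.0, 0.1, -1.2]
opening: 0.0572
gripper_force: 43.4
tcp [ 0.6748 -0.2668  0.201 ]
union_two_seat lm 0.98 [ 0.6486 -0.1813  0.0614]
union_two_seat rect 649.2 -183.3 72.1 71.6 4.1
blank lm 0.6 [ 0.4375 -0.1817  0.0593]
blank rect 439.6 -186.6 58.2 61.7 65.3
```

View pics/w10.png

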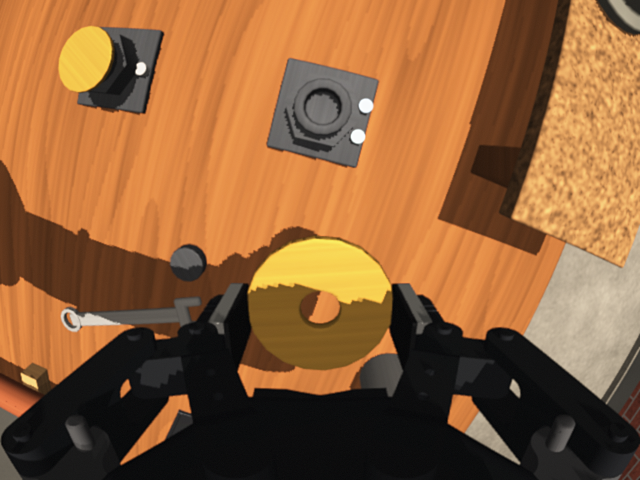

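The ring is centred at about (323,106), with two studs at (366,105) and (357,136). The shelf edge is well to the right.

```bash
python3 - <<'E'
from w import *
s=arm.get_state();p=cams.snapshot('wrist')
print(wray(p,s,323,106,.062).round(4))
E
python3 go.py 0.649 -0.1805 0.062 17.8 1
```

```text
[ 0.6496 -0.1778  0.062 ]
per row mm 167.3919313596257 deg 0.0533026260034025
[0.2236, 0.0022, 0.3537, 0.0, -0.0, 0.0003]
```

```bash
python3 -m jog '[[0.045,0.001,0,0,0,0,0.2],[0.09,0.001,0.03,0,0,0,0.2],[0.09,0.001,0.05,0,0,0,0.2],[0,0,0.07,0,0,0,0.2],[0,0,0.08,0,0,0,0.2],[0,0,0.06,0,0,0,0.2],[0,0,0.03,0,0,0,0.2],[0,0,0.02,0,0,0,0.2],[0,0,0.005,0,0,0,0.2],[0,0,0,0,0,0,0.2],[0,0,0,0,0,0,0.2]]'; python3 go.py 0.649 -0.18 0.0575 17.8 1
```

```text
time: 27.05
eef_pos: [0.6499, -0.1811, 0.0665]
ee_rot: [1.851, 2.536, 0.001]
wrist_force: [0.4, -0.0, -0.9]
opening: 0.0573
gripper_force: 43.4
per row mm 9.101649223648357 deg 0.11790092140861634
[0.0033, -0.0014, 0.0225, 0.0005, 0.0003, -0.0003]
```

```bash
python3 -m jog '[[0.003,-0.001,0.01,0,0,0,0.2],[0,0,0.008,0,0,0,0.2],[0,0,0,0,0,0,0.2],[0,0,0,0,0,0,0.2]]'; python3 -m jog '[[0,0,0.002,0,0,0,0.2],[0,0,0,0,0,0,0.2],[0,0,0,0,0,0,0.2]]'; python3 -m jog '[[0,0,0.002,0,0,0,0.2],[0,0,0,0,0,0,0.2]]'
```

```text
time: 27.45
eef_pos: [0.6486, -0.1799, 0.0584]
ee_rot: [1.852, 2.538, 0.0]
wrist_force: [-1.0, 0.2, 1.4]
opening: 0.0573
gripper_force: 43.7
time: 27.75
eef_pos: [0.6486, -0.1799, 0.0583]
ee_rot: [1.852, 2.537, 0.0]
wrist_force: [-2.3, 0.6, 6.1]
opening: 0.0574
gripper_force: 44.3
time: 27.95
eef_pos: [0.6487, -0.1799, 0.0582]
ee_rot: [1.851, 2.537, 0.0]
wrist_force: [-4.6, 0.4, 12.8]
opening: 0.0574
gripper_force: 44.9
```

Firm contact. Release and retreat.

```bash
python3 -m jog '[[0,0,-0.002,0,0,0,0.2],[0,0,0,0,0,0,-0.3],[0,0,0,0,0,0,-0.4],[0,0,0,0,0,0,-0.6],[0,0,0,0,0,0,-0.75],[0,0,0,0,0,0,-0.75],[0,0,0,0,0,0,-0.75]]'; python3 -m jog '[[0,0,-0.03,0,0,0,-0.75],[0,0,-0.06,0,0,0,-0.75],[0,0,-0.1,0,0,0,-0.75],[0,0,-0.1,0,0,0,-0.75],[-0.05,0,-0.05,0,0,0,-0.75],[-0.1,0,0,0,0,0,-0.75],[-0.05,0,0,0,0,0,-0.75],[0,0,0,0,0,0,-0.75]]';python3 w.py pics/w11.png orifice:.068 blank:.068; python3 - <<'E'
from m import *
p=cams.snapshot('top');q=cams.snapshot('scene')
cv2.imwrite('pics/fin.png',np.hstack([p['img'][160:340,220:530],q['img'][150:330,150:460]])[:,:,::-1])
for n in ['gasket','nut','wrench','blank','orifice']: print(n,[(round(d['p'],2),world(p,d['xyz']).round(4).tolist()) for d in models.landmark_of(p,n)[:1]])
E
```

```text
time: 28.65
eef_pos: [0.6483, -0.18, 0.057]
ee_rot: [-1.852, -2.537, 0.0]
wrist_force: [0.8, 0.3, 0.5]
opening: 0.0745
gripper_force: 0.0
time: 29.45
eef_pos: [0.6727, -0.2608, 0.1936]
ee_rot: [1.858, 2.531, -0.002]
wrist_force: [0.2, -0.0, 0.0]
opening: 0.0749
gripper_force: 0.0
tcp [ 0.6727 -0.2608  0.1936]
orifice lm 0.79 [ 0.647  -0.1787  0.0618]
orifice rect 648.3 -180.7 58.4 58.8 17.4
blank lm 0.77 [ 0.4381 -0.1828  0.0598]
blank lm 0.52 [ 0.6479 -0.1791  0.059 ]
blank rect 439.7 -186.7 60.9 61.6 51.0
gasket [(0.5, [0.5871, -0.0183, 0.0001])]
nut [(0.66, [0.563, -0.3545, -0.0008])]
wrench []
blank [(0.81, [0.4368, -0.1893, 0.0622])]
orifice [(0.94, [0.6486, -0.1864, 0.061])]
```

View pics/w11.png

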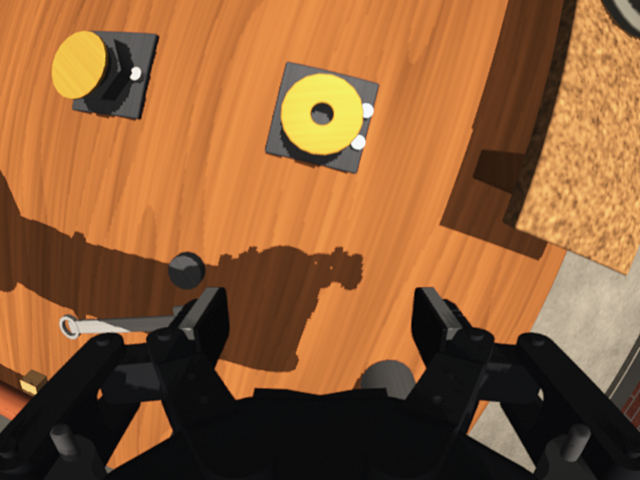

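The orifice plate lies flat on the two-stud union (centre (322,113)), and the blank lies flat on the one-stud union (79,65). The gripper is clear and the gasket and nut haven't moved.

```bash
python3 -c "
from bench import finish_job
print(finish_job())"
```

```text
the job is handed in; nothing more can be done
None
```

I laid the solid plate on the one-stud union first, then the plate with the hole on the two-stud union; both lie flat and within about 2 mm of centre, and I handed the job in at about 29.6 s of the 67 s allowed.

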